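# Lock the swatch file

## Robot

A 6-joint arm with a two-finger parallel gripper is mounted at the origin on the work surface. World frame = base frame: x ahead of the robot, y to its left, z up, the work surface at z = 0. Lengths are in m, angles in rad, forces in N, time in s.
With the tool pointing down it reaches from about 0.375 to 0.9 m from the base axis. Payload 3.1 kg.
Tool frame: the origin (TCP) lies on the centre line of the jaws, within the pads' length; the fingertips stand 8 mm ahead of it and the grasp point (between the pads) lies 11 mm behind it; z points along the fingers, y is the line along which they close (so a half turn about z gives the same grasp; the last joint's range is limited). The gripper opens to 87 mm and grips with 3 to 60 N. Pads are 19 mm wide; open, the fingers measure 117 mm over their backs; the gripper's body (75 mm by 190 mm) begins 51 mm behind the grasp point.
Start: joints at [-1.28, 0.527, 1.433, -0, 1.181, -0.178], TCP at [0.283, -0.557, 0.231] pointing down, gripper open.
Joint ranges: [-3.08, 3.08], [-0.75, 2.2], [0.22, 2.44], [-1.43, 4.57], [0, 2.65], [-2.85, 2.85]. Speed limits (rad/s): [2.79, 2.79, 3.14, 3.14, 3.14, 3.14].

## Interface

Orientations are given as a unit quaternion [x, y, z, w].
In Python, from rig import robot gives the robot as it stands. The module is installed in compiled form; this text tells all that it offers.
- The arm moves only by the tool send_rows, never from a script. Its argument "increments" is one flat list of numbers, 7 for each row, row after row: the turn, a rotation vector about the world's x, y, z in rad, then the shift along the world's x, y, z in cm, then the opening, from 0 (shut) to 1 (fully open). A call has 1 to 20 rows; each row shifts and turns the commanded pose from where the row before left it; what a row does not reach is not made up. A row lasts 1/12 s, in which the tool goes at most 41.7 mm and 7.16 degrees, less where a joint would pass 70% of its speed; a pose out of reach is approached as far as the arm can. A call is refused whole if a number of a shift passes 4.17 or a number of a turn 0.125, either way. A call with a gripper value outside its range is refused whole. The fingers move at their own pace and stop on an object; "newtons" is the grip in N (left out, the last holds). Time passes only in rows, so rows that do not move let the fingers close. It gives the time, the measured TCP pose, the force, the opening and the grip force at its end, in the units of the state.
- robot.get_obs(): the state, without advancing time (a new reading comes with each control period).
- robot.camera(name): name is "scene" or "top" or "wrist"; returns a dict with "image" (420x560x3 uint8, red, green, blue), "range_z" (420x560 float32, m along the optical axis (not along the pixel's ray), 0 where there is no reading), "fx", "fy", "cx", "cy" (pixels), "R" (3x3) and "t" (3): a world point X has camera coordinates R X + t. Camera axes: x right, y down, z forward; pixel columns grow to the right and rows downward; lengths in m; the calibration is good to about 2 mm. A picture is of the moment at which its call begins.
- robot.hand_in(): hands the job in; it is judged then, once.
The state is a dict: "time": time; "q": joint angles; "joint_velocities": joint speeds; "joint_torque": joint torques, N m; "position": TCP position; "tool_rot": TCP orientation; "ft_force": force on the tool from outside, world axes, zero at the start; "moment": the same for the moment, N m; "grip_width": finger opening in m; "grip_force": force on a finger pad.
Only numpy, scipy, OpenCV 4.12 (cv2) and the standard library are available. Lean on these libraries where they do the work, as an engineer would, in place of code of your own. Each camera call takes 0.05 s, during which the arm holds its last target. There are 200 camera calls.

## Task

Close up the lever-arch file that lies open on the cutting table: push its upright steel lever down past its dead point until it snaps into lock and the arches shut over the posts, and press the compressor bar down the posts until it lies flat on the swatch cards. Push with the fingertips and lift nothing, do not shove the file across the table, and leave the things lying on and around it where they are. Finish with the hand clear.

Things in the scene. Friction and masses are not known exactly. Their poses are not given: they have to be found in the camera images.
- file: A5 lever-arch file, loose on the table (1.4 kg), opened flat: three 3 mm boards, 250 mm along the spine (its y), 495 mm across (its x). Origin on the table, midway between posts and arch shaft, and between the two arches. x points from the spine to the fore edge, z up. Front cover x -337 to -129 mm, spine -127 to -52, back cover -50 to 158, all y -125 to 125; see the points for what stands on it
- lever_pivot (a point): axis of the lever, a fixed point of the file at x -32, y -56, z 16 mm in the file's frame; the lever turns about the file's x direction
- lever_tip (a point): centre of the lever's rolled finger end (8 mm thick, 19 mm wide), 60 mm from lever_pivot. The lever is a steel strip 14 mm wide, 2.6 mm thick, straight from pivot to roll. Open, it rises 57 degrees above level, leaning to the file's -y; locked, it lies 7 degrees above level, pointing to -y, beside the cards. Push on its upper face (the one towards the arches)
- lever (a joint): lever angle in rad: 0 open (against its stop), grows as the tip is pushed over and down, 0.88 fully locked (stop). A spring strut holds it open with about 7 N at the tip, falling to nothing at the dead point at 0.64; past it the lever pulls itself on into lock and is held there with about 3 N
- cards (a point): middle of the top of the stack of swatch cards, 142 mm (file's x) by 210 mm (y), on the back cover; in the file's frame at x 83, y 0, z 34 mm. The cards are threaded near their spine edge on two fixed posts at x 22, y -40 and 40 mm, whose tops stand at z 54 mm
- arches_mid (a point): midway between the two wire arches, on their shaft (file's x -20, y 0, z 10 mm). The arches (4 mm wire, at y -40 and 40 mm, 76 mm free between them) turn with the lever: open they lean to the spine and rise to z 83 mm, closed they bow from the shaft over to the post tops, highest at z 78 mm
- bar_mid (a point): middle of the top of the compressor bar, a steel strip 114 mm long (along the file's y), 16 mm wide, threaded on the two posts over the cards; the point lies on its raised rib, 4 mm above the bar's underside
- bar (a joint): how far the bar has slid down the posts, in m: starts at 0 to 0.005 and stays where it is by friction (2 N), 0.015 when it lies flat on the cards (stop)
- weight: bystander: steel pattern weight with a knob, 60 mm across, 34 mm high, standing on the swatch cards; origin under its centre
- spool: bystander: thread spool 30 mm across, 44 mm high, standing on the spine board beside the mechanism; origin under its centre
- gauge: bystander: flat aluminium sewing gauge 152 x 28 x 6 mm lying on the front cover; origin under its centre
- chalk: bystander: tailor's chalk 48 x 42 x 8 mm lying on the front cover; origin under its centre
- shears: bystander: fabric shears, 240 mm long, 15 mm high, on the table to the right; origin at the screw
- phone: bystander: phone 147 x 72 x 8 mm, on the table to the left; origin under its centre
- jar: bystander: button jar 64 mm across, 75 mm high, on the table to the right; origin under its centre
- pin_tin: bystander: round tin 72 mm across, 22 mm high, on the table to the right; origin under its centre

How it is judged:
At the end, for the whole second after the job is handed in: The lever is locked (within 0.05 rad of its closed stop), the compressor bar lies within 2.5 mm of the cards, and the file lies flat and at rest within 30 mm of where it was (value of joint lever above 0.83 rad and value of joint bar above 0.0125 m and distance of file from where it was at the start of the episode below 0.03 m and angle between file's own z axis and vertical below 0.03 rad and linear speed of file below 0.01 m/s); the robot touches nothing.
It fails at once if the file was lifted or tipped, or shoved more than 30 mm (height (world z) of file above 0.01 m or angle between file's own z axis and vertical above 0.08 rad or distance of file from where it was at the start of the episode above 0.03 m).
It fails at once if a thing lying on the file was moved by more than 40 mm (distance of any of weight, spool, gauge, chalk from where it was at the start of the episode above 0.04 m).
It fails at once if the weight or the spool was knocked over (angle between any of weight, spool's own z axis and vertical above 0.5 rad).
It fails at once if a thing on the table beside the file was moved by more than 25 mm (distance of any of shears, phone, jar, pin_tin from where it was at the start of the episode above 0.025 m).
It fails at once if one of the loose things was lifted (15 mm or more) (height (world z) of weight above 0.05 m or height (world z) of any of spool, gauge, chalk above 0.018 m or height (world z) of any of shears, phone, jar, pin_tin above 0.015 m).
It also fails if it takes over 42 s, if anything falls off the work surface, if the arm or the gripper's body presses on something with over 40 N, if the wrist force passes 120 N, or if a joint passes its speed limit or range.

## Working session

There is one attempt and no reset: what is moved stays moved. The work goes in short steps, Python scripts to look and compute and a tool call to move; the robot and the scene stay as the last step left them, time stands still between calls to the robot, and variables do not carry over. Pictures are saved under pics/ and viewed, at most 10 in all, crops included, and the job is handed in when it is done.

Besides the shell and the picture viewer there is one more tool, called after "Request:" as name(argument=value, ...), one argument or row to a line, values as JSON. send_rows: Moves the arm, as the interface text tells. Its arguments: {"type":"object","properties":{"increments":{"type":"array"},"newtons":{"type":"number"}},"required":["increments"]}

```bash
mkdir -p pics; cat > h.py <<'E'
from rig import robot
import numpy as np, cv2
def cam(n,save=None):
    c=robot.camera(n)
    if save: cv2.imwrite('pics/'+save,c['image'][:,:,::-1])
    return c
def cloud(c):
    v,u=np.mgrid[0:420,0:560]; z=c['range_z']
    P=np.stack([(u-c['cx'])/c['fx']*z,(v-c['cy'])/c['fy']*z,z],-1)
    W=(P-c['t'])@c['R']; W[z==0]=np.nan
    return W
E
python3 - <<'E'
from h import *
for n in ('top','scene'):
    c=cam(n,n+'1.png'); np.savez(n+'1.npz',**c)
    print(n,-c['R'].T@c['t'],c['fx'],(c['range_z']>0).mean())
print(robot.get_obs())
E
```

```text
top [0.19499201 0.05110699 1.84661781] 527.801840998425 0.9959566326530612
scene [1.08450606 0.42902923 0.87444086] 380.0633393990993 0.9960076530612245
{'time': 0.1, 'q': array([-1.27949281e+00,  5.28394670e-01,  1.43378708e+00, -3.61325711e-05,
        1.18143257e+00, -1.78482377e-01]), 'joint_velocities': array([ 0.00112676, -0.00249225, -0.00289805,  0.00083897, -0.00085783,
        0.00160036]), 'joint_torque': array([-9.03925297e-05, -4.40983629e+01, -1.77151805e+01,  6.34765788e-02,
        5.33498602e-02, -3.32871070e-05]), 'position': array([ 0.28276811, -0.55663137,  0.2296522 ]), 'tool_rot': array([ 9.72537165e-01,  2.32745443e-01, -7.36719823e-05, -1.00828368e-03]), 'ft_force': array([-0.92406307,  0.56951514, -0.21309929]), 'moment': array([ 0.03667026, -0.0171162 ,  0.03997071]), 'grip_force': 0.0, 'grip_width': 0.08673824841821337}
```

View pics/top1.png

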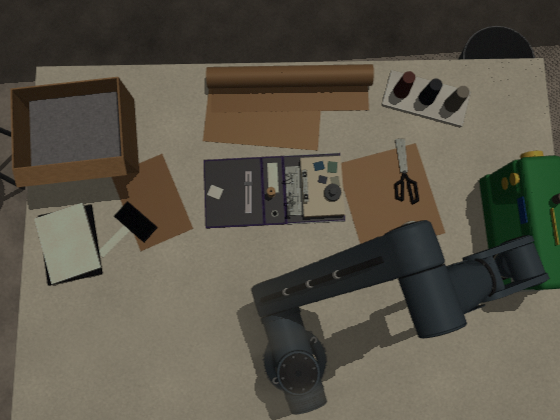

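View pics/scene1.png

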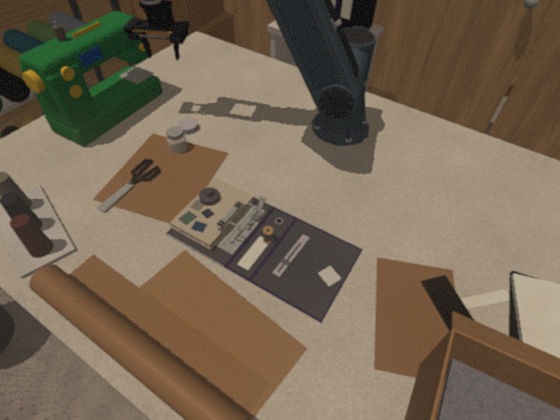

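The top view shows the file at px (204-344, 154-228), with its x axis running to image right (world -y). The lever side faces the robot. I'll fit the cover next and view an enlarged crop.

```bash
python3 - <<'E'
from h import *
c=dict(np.load('top1.npz')); im=c['image']; W=cloud(c)
print(c['R'].round(3))
crop=im[145:240,195:355]; cv2.imwrite('pics/crop1.png',cv2.resize(crop,None,fx=5,fy=5,interpolation=cv2.INTER_CUBIC)[:,:,::-1])
g=im.max(2); m=np.zeros(g.shape,np.uint8); m[140:245,190:285]=(g[140:245,190:285]<75)
m=cv2.morphologyEx(m,cv2.MORPH_CLOSE,np.ones((5,5)))
k=max(cv2.findContours(m,0,2)[0],key=cv2.contourArea)
b=cv2.boxPoints(cv2.minAreaRect(k)); print(b)
def ray(p,z):
    d=c['R'].T@np.array([(p[0]-c['cx'])/c['fx'],(p[1]-c['cy'])/c['fy'],1]); o=-c['R'].T@c['t']
    return o+d*(z-o[2])/d[2]
for p in b: print(ray(p,.003).round(4))
H=W[...,2]
np.set_printoptions(linewidth=250)
print((H[150:232:2,280:348:2]*1000).round().astype(int))
E
```

```text
[[-0.012 -1.    -0.01 ]
 [-0.984  0.014 -0.179]
 [ 0.179  0.007 -0.984]]
[[201.56076 159.6547 ]
 [283.96408 155.31769]
 [287.5718  223.86465]
 [205.16849 228.20166]]
[0.6997 0.3209 0.003 ]
[0.7114 0.0231 0.003 ]
[0.4613 0.0144 0.003 ]
[0.4499 0.3052 0.003 ]
[[ -6  -1   4 ...   6   7   3]
 [ -2   1   1 ...  -1   5  -3]
 [ -3   9  -9 ...   1   0  -1]
 ...
 [  4   4 -11 ...  -4  -5  -9]
 [-13  -1   2 ...  -1  -3   3]
 [ -3  -3  -6 ...  -2  -1  11]]<stdin>:15: RuntimeWarning: invalid value encountered in cast
```

View pics/crop1.png

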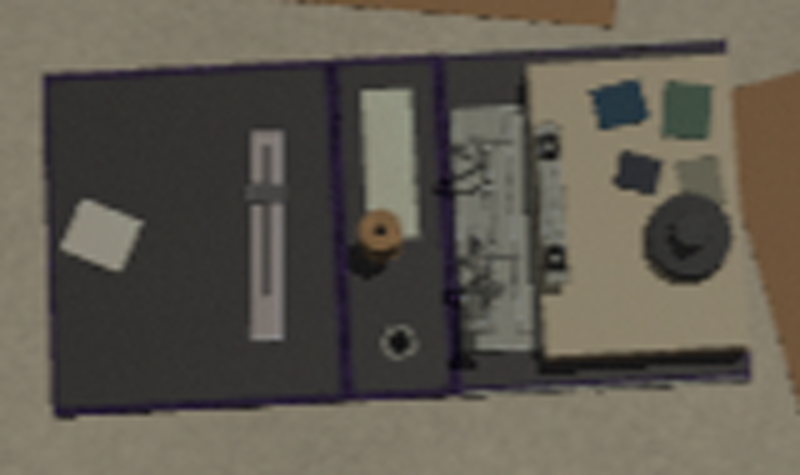

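The crop shows the cover corners at px TL (204,160), BL (206,227), TR (340,154) and BR (345,221). The lever mechanism sits at px (285-302, 165-216), the bar at about (305,186), and the weight at about (332,192). I'm moving above it for a wrist view.

Request:
send_rows(
  increments=[0,0,0.0575,1.3,2.7,0.1,0,0,0,0.0575,1.3,2.7,0.1,0,0,0,0.0575,1.3,2.7,0.1,0,0,0,0.0575,1.3,2.7,0.1,0,0,0,0.0575,1.3,2.7,0.1,0,0,0,0.0575,1.3,2.7,0.1,0,0,0,0.0575,1.3,2.7,0.1,0,0,0,0.0575,1.3,2.7,0.1,0,0,0,0.0575,1.3,2.7,0.1,0,0,0,0.0575,1.3,2.7,0.1,0,0,0,0.0575,1.3,2.7,0.1,0,0,0,0.0575,1.3,2.7,0.1,0,0,0,0.0575,1.3,2.7,0.1,0,0,0,0.0575,1.3,2.7,0.1,0,0,0,0.0575,1.3,2.7,0.1,0,0,0,0.0575,1.3,2.7,0.1,0,0,0,0.0575,1.3,2.7,0.1,0,0,0,0.0575,1.3,2.7,0.1,0,0,0,0.0575,1.3,2.7,0.1,0,0,0,0.0575,1.3,2.7,0.1,0],
  newtons=5,
)

```text
time: 1.77
position: [0.5431, -0.0157, 0.2503]
tool_rot: [0.688, 0.725, -0.0, -0.0]
ft_force: [1.0, -1.4, 0.5]
grip_width: 0.0004
grip_force: 0.0
```

```bash
cat >> h.py <<'E'
def ray(c,p,z):
    d=c['R'].T@np.array([(p[0]-c['cx'])/c['fx'],(p[1]-c['cy'])/c['fy'],1]); o=-c['R'].T@c['t']
    return o+d*(z-o[2])/d[2]
def proj(c,X):
    q=c['R']@np.asarray(X)+c['t']; return np.array([c['fx']*q[0]/q[2]+c['cx'],c['fy']*q[1]/q[2]+c['cy']])
E
python3 - <<'E'
from h import *
c=dict(np.load('top1.npz'))
K=[ray(c,p,.003) for p in ((204,160),(206,227.4),(340,153.6),(344.6,221))]
for k in K: print(k.round(4))
L=(K[0]+K[1])/2;R=(K[2]+K[3])/2; e=(R-L)/np.linalg.norm(R-L); print(np.linalg.norm(R-L),e, 'origin',(L+e*.337).round(4))
w=cam('wrist','wrist1.png'); np.savez('wrist1.npz',**w); print(-w['R'].T@w['t'],w['fx'],w['R'].round(3))
o=robot.get_obs(); print(o['position'],o['tool_rot'],o['grip_width'],o['time'])
E
```

```text
[0.6983 0.312  0.003 ]
[0.4527 0.3023 0.003 ]
[ 0.7147 -0.1792  0.003 ]
[ 0.4687 -0.1868  0.003 ]
0.49042898740888224 [ 0.03310215 -0.99945197  0.        ] origin [ 0.5866 -0.0297  0.003 ]
[0.53875242 0.05407383 0.40379224] 354.12020434192544 [[ 0.999  0.052 -0.001]
 [ 0.051 -0.965  0.256]
 [ 0.012 -0.256 -0.967]]
[ 0.54537378 -0.01121973  0.25065701] [ 6.86888039e-01  7.26759037e-01  2.44110654e-03 -4.06075177e-04] 0.0004321177265506359 1.8167
```

View pics/wrist1.png

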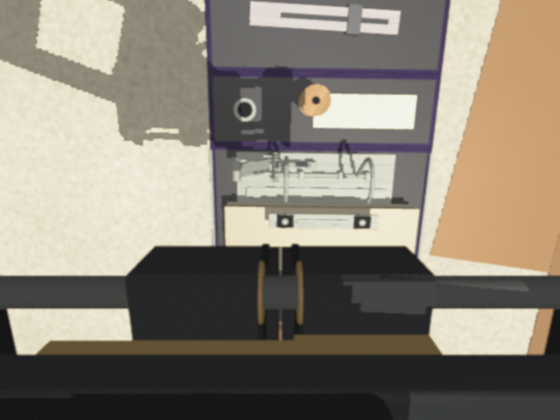

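The wrist view shows the two posts on the bar at px (286,221) and (362,222), the arches at about (285,180) and (365,180), and the lever at about (240-265,175). The spine hinge lines are at rows 72 and 147. I'll fit the file pose from these.

```bash
python3 - <<'E'
from h import *
c=dict(np.load('wrist1.npz')); im=c['image']
a,b=ray(c,(286,221),.054),ray(c,(362,222),.054); print('posts',a,b,np.linalg.norm(a-b))
ey=(b-a)/np.linalg.norm(b-a); ex=np.array([ey[1],-ey[0],0]); o=(a+b)/2-.022*ex; o[2]=0
print('ey',ey,'origin from posts',o)
for n,p in (('L hinge1',(212,73)),('R hinge1',(440,74)),('L hinge2',(214,147)),('R hinge2',(432,147))):
    X=ray(c,p,.003); print(n,((X-o)@ex*1000).round(1),((X-o)@ey*1000).round(1))
crop=im[120:260,200:440]; cv2.imwrite('pics/crop2.png',cv2.resize(crop,None,fx=3.3,fy=3.3,interpolation=cv2.INTER_CUBIC)[:,:,::-1])
for n,f in (('tip',(-.032,-.0887,.066)),('pivot',(-.032,-.056,.016))):
    X=o+ex*f[0]+ey*f[1]+[0,0,f[2]]; print(n,X.round(4),proj(c,X).round(1),((proj(c,X)-[200,120])*3.3).round())
E
```

```text
posts [ 0.54977838 -0.04824077  0.054     ] [ 0.62797656 -0.04519644  0.054     ] 0.0782574172824479
ey [0.99924305 0.03890145 0.        ] origin from posts [ 0.58802164 -0.02473526  0.        ]
L hinge1 -125.5 -119.5
R hinge1 -127.7 122.4
L hinge2 -48.0 -120.0
R hinge2 -51.3 123.3
tip [0.4981 0.0038 0.066 ] [235.4 169.7] [117. 164.]
pivot [0.5308 0.0051 0.016 ] [270.9 163.6] [234. 144.]
```

View pics/crop2.png

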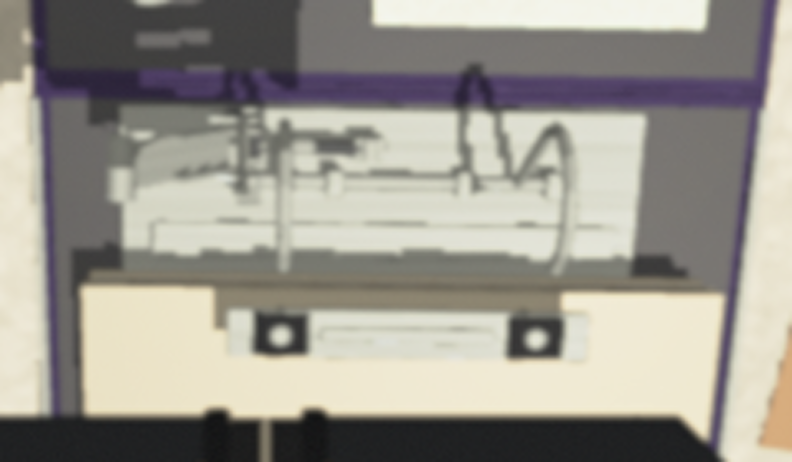

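The crop confirms the lever roll at crop px (120,185), within about 4 mm of the prediction, and the bar centre at about (408,335). I'll press the bar first, starting with the descent above it.

Request:
send_rows(
  increments=[0,0,0,1.5,-1.0,0,0,0,0,0,1.5,-1.0,0,0,0,0,0,1.6,-1.1,0,0,0,0,0,0,0,-2.0,0,0,0,0,0,0,-2.0,0,0,0,0,0,0,-2.0,0,0,0,0,0,0,-2.0,0,0,0,0,0,0,-2.0,0,0,0,0,0,0,-2.0,0,0,0,0,0,0,-2.0,0,0,0,0,0,0,-2.0,0,0,0,0,0,0,-1.5,0,0,0,0,0,0,-0.7,0,0,0,0,0,0,0,0,0,0,0,0,0,0,0,0,0,0,0,0,0,0],
)

```text
time: 3.15
position: [0.5897, -0.0485, 0.0694]
tool_rot: [0.69, 0.724, 0.0, 0.001]
ft_force: [0.4, 0.4, 0.1]
grip_width: 0.0005
grip_force: 0.0
```

```bash
python3 - <<'E'
from h import *
c=cam('wrist','wrist2.png')
E
```

```text
(no output)
```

View pics/wrist2.png

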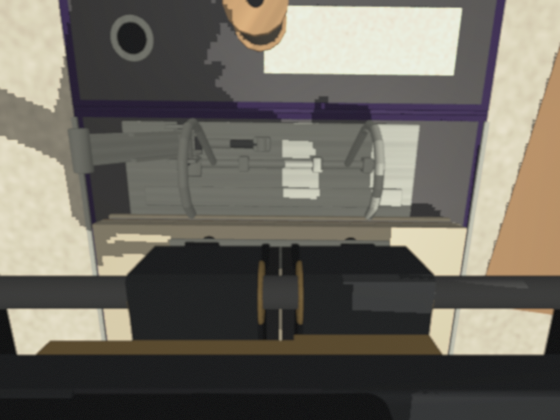

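The fingers are centred between the posts (px 209 and 350, row 240), and the lever roll is at about (82,150). Pressing the bar down now.

Request:
send_rows(
  increments=[0,0,0,0,0,-0.3,0,0,0,0,0,0,-0.3,0,0,0,0,0,0,-0.3,0,0,0,0,0,0,-0.3,0,0,0,0,0,0,-0.3,0,0,0,0,0,0,-0.3,0,0,0,0,0,0,-0.3,0,0,0,0,0,0,0,0],
)

```text
time: 3.87
position: [0.5888, -0.0482, 0.0469]
tool_rot: [0.69, 0.724, -0.0, -0.0]
ft_force: [0.3, -0.4, -0.4]
grip_width: 0.0006
grip_force: 0.0
```

```bash
python3 - <<'E'
from h import *
c=cam('wrist'); print(robot.get_obs()['ft_force'],robot.get_obs()['position'])
cp=ray(c,(82,150),.066); print(cp)
E
```

```text
[ 0.02240071 -0.75496821  0.10643916] [ 0.5885198  -0.04815261  0.04697946]
[0.51082828 0.00615726 0.066     ]
```

Request:
send_rows(
  increments=[0,0,0,0,0,-0.2,0,0,0,0,0,0,-0.2,0,0,0,0,0,0,0,0],
)

```text
time: 4.17
position: [0.5886, -0.0482, 0.0453]
tool_rot: [0.689, 0.724, -0.0, -0.0]
ft_force: [-3.4, 0.6, 13.0]
grip_width: 0.0006
grip_force: 6.7
```

Request:
send_rows(
  increments=[0,0,0,0,0,1.6,0,0,0,0,0,0,2.2,0,0,0,0,0,0,2.2,0,0,0,0,0,0,2.0,0,0,0,0,0,0,0,0,0,0,0,0,0,0,0],
)

```text
time: 4.67
position: [0.5895, -0.0484, 0.1244]
tool_rot: [0.69, 0.724, 0.001, 0.001]
ft_force: [-0.5, 0.8, -0.6]
grip_width: 0.0003
grip_force: 0.0
```

```bash
python3 - <<'E'
from h import *
c=cam('wrist','wrist3.png'); W=cloud(c); print(robot.get_obs()['position'])
np.savez('wrist3.npz',**c)
X=[.4985,.001,.066]; print(proj(c,X))
r=W[(W[...,2]>.05)&(W[...,2]<.085)&(W[...,0]<.53)&(W[...,0]>.46)&(abs(W[...,1])<.03)]; print(len(r),np.nanpercentile(r,[5,50,95],axis=0))
b=W[(abs(W[...,0]-.589)<.012)&(abs(W[...,1]+.046)<.006)]; print(len(b))
E
```

```text
[ 0.58852366 -0.04812101  0.12327181]
[131.37458549 145.8439598 ]
951 [[ 0.49676783 -0.00391756  0.0512995 ]
 [ 0.50240861  0.003619    0.06554744]
 [ 0.50866323  0.01089572  0.07086279]]
1241
```

View pics/wrist3.png

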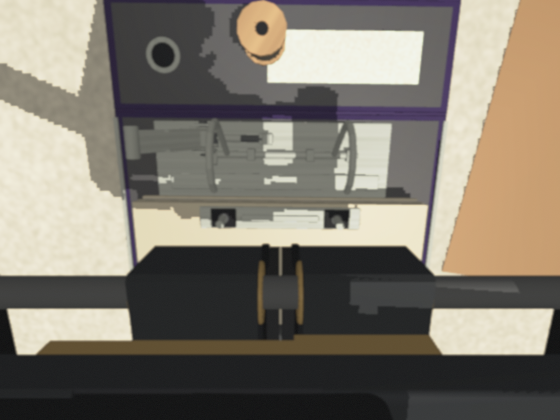

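The roll is at px (131,142), within 3 mm of the estimate, and the bar is flat. Next I'll go above the lever tip.

Request:
send_rows(
  increments=[0,0,0,-1.8,1.0,0,0,0,0,0,-1.8,1.0,0,0,0,0,0,-1.8,1.0,0,0,0,0,0,-1.8,1.0,0,0,0,0,0,-1.8,1.1,0,0,0,0,0,0,0,-1.4,0,0,0,0,0,0,-1.4,0,0,0,0,0,0,-1.0,0,0,0,0,0,0,0,0,0,0,0,0,0,0,0],
)

```text
time: 5.55
position: [0.4982, 0.0028, 0.0843]
tool_rot: [0.69, 0.724, -0.001, -0.001]
ft_force: [-0.3, 0.6, 0.3]
grip_width: 0.0004
grip_force: 0.0
```

```bash
python3 - <<'E'
from h import *
c=cam('wrist','wrist4.png'); print(robot.get_obs()['position'])
E
```

```text
[0.498799   0.0026661  0.08494572]
```

View pics/wrist4.png

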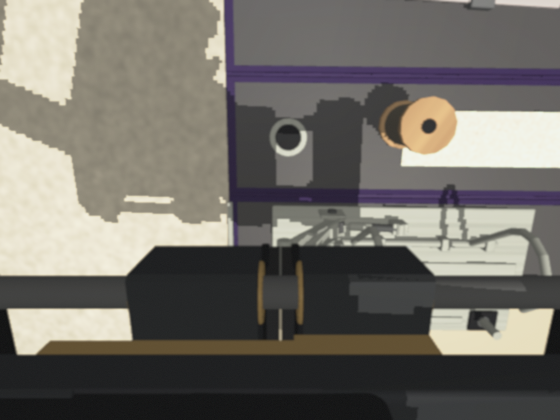

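The roll is hidden under the fingers and the spool is well clear at (430,125). I'll push along the arc for the first half.

Request:
send_rows(
  increments=[0,0,0,0,0,-0.4,0,0,0,0,0,0,-0.4,0,0,0,0,-0.3,0,-0.2,0,0,0,0,-0.3,0,-0.3,0,0,0,0,-0.4,0,-0.4,0,0,0,0,-0.4,0,-0.4,0,0,0,0,0,0,0,0],
)

```text
time: 6.18
position: [0.4826, 0.0023, 0.065]
tool_rot: [0.689, 0.725, -0.002, -0.001]
ft_force: [-4.9, -4.0, 8.2]
grip_width: 0.0002
grip_force: 4.0
```

Request:
send_rows(
  increments=[0,0,0,-0.3,0,-0.4,0,0,0,0,-0.3,0,-0.4,0,0,0,0,-0.2,0,-0.4,0,0,0,0,-0.2,0,-0.5,0,0,0,0,0,0,0,0],
)

```text
time: 6.6
position: [0.4747, 0.0028, 0.0468]
tool_rot: [0.69, 0.724, -0.0, -0.0]
ft_force: [-0.1, 0.6, 0.5]
grip_width: 0.0005
grip_force: 0.0
```

Request:
send_rows(
  increments=[0,0,0,-0.1,0,-0.4,0,0,0,0,-0.1,0,-0.4,0,0,0,0,0,0,-0.3,0,0,0,0,0,0,-0.2,0,0,0,0,0,0,0,0],
)

```text
time: 7.02
position: [0.4731, 0.0028, 0.0357]
tool_rot: [0.689, 0.724, 0.0, 0.0]
ft_force: [-2.6, 0.6, 18.2]
grip_width: 0.0004
grip_force: 8.9
```

The lever is at its stop. I'm retracting to check it.

Request:
send_rows(
  increments=[0,0,0,0,0,0.8,0,0,0,0,0,0,2,0,0,0,0,0,0,3,0,0,0,0,0,0,3,0,0,0,0,0,0,3,0,0,0,0,1,-2,2,0,0,0,0,1,-2,2,0,0,0,0,2,-2,0,0,0,0,0,2,-2,0,0,0,0,0,0,0,0,0,0,0,0,0,0,0,0,0,0,0,0,0,0,0],
)

```text
time: 8.02
position: [0.5318, -0.0767, 0.1918]
tool_rot: [0.69, 0.724, -0.0, -0.001]
ft_force: [0.6, -0.1, 0.2]
grip_width: 0.0004
grip_force: 0.0
```

```bash
python3 - <<'E'
from h import *
c=cam('wrist'); print(robot.get_obs()['position'])
im=c['image'][:250]; cv2.imwrite('pics/wrist5.png',cv2.resize(im,(800,357))[:,:,::-1])
W=cloud(c)
ey=np.array([.99924,.0389,0]); ex=np.array([.0389,-.99924,0]); o=np.array([.589,-.0255,0])
F=np.stack([(W-o)@ex,(W-o)@ey,W[...,2]],-1)
def box(n,x0,x1,y0,y1):
    m=(F[...,0]>x0)&(F[...,0]<x1)&(F[...,1]>y0)&(F[...,1]<y1)&(np.arange(420)[:,None]<245); print(n,m.sum(),np.percentile(F[...,2][m],[10,50,90,98]).round(4) if m.any() else '')
box('roll locked (z~27)',-.038,-.026,-.119,-.112); box('old tip',-.038,-.026,-.095,-.085)
box('bar',.018,.026,-.025,.025); box('cards',.045,.07,-.05,.0)
E
```

```text
[ 0.53148026 -0.07627673  0.19181599]
roll locked (z~27) 127 [0.0232 0.0267 0.0279 0.0286]
old tip 166 [0.0194 0.0204 0.0219 0.025 ]
bar 527 [0.0358 0.037  0.0381 0.0387]
cards 1450 [0.0322 0.0331 0.034  0.0346]
```

View pics/wrist5.png

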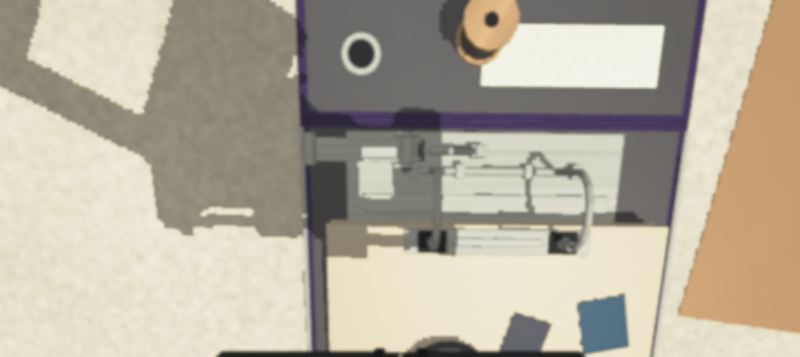

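The lever lies flat with its roll at z of about 27 mm (px (310,150)). The arches reach over the posts at (435,240) and (585,240), and the bar is 4 mm above the cards at its rib, so it is flat. The hand is clear.

```bash
python3 -c "
from rig import robot
print(robot.hand_in())"
```

```text
the job is handed in; nothing more can be done
None
```

The lever-arch file is closed and the job handed in: the last check showed the lever locked, the arches over the posts, the bar flat on the cards and the hand clear; hand-in returned no verdict.

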